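# Make up two sets of small hand tools

### The job

Make up two tool sets from the finished tools lying on the bench: the combination pliers, the adjustable wrench and the screwdriver go into the tray with three bays, the long-nose pliers and the end nippers into the tray with two. Lay each tool down (do not drop it) flat and lengthwise in a bay of its own, with its jaws or blade towards the tray's hang tab. Leave the pot of rivets and the oil bottle standing where they are.

Things in the scene. Friction and masses are not known exactly. Their poses are not given: they have to be found in the camera images.
- combination_pliers: Small combination pliers lying flat, 115 mm long: broad blunt jaws 22 wide, 20 at their end, to x = +35; handles to x = -80. Origin: underside, below the joint rivet; +x to the jaws, +z up. Grip at the origin: joint block 26 long (x), 19 wide (y), 11 high, flat sides. Two yellow grips, 44 over both, 11 high. 100 g.
- longnose_pliers: Small long-nose pliers lying flat, 123 mm long: slim jaws tapering to 6 wide, to x = +51; handles to x = -72. Origin: underside, below the joint rivet; +x to the jaws, +z up. Grip at the origin: joint block 26 long (x), 19 wide (y), 11 high, flat sides. Two yellow grips, 44 over both, 11 high. 85 g.
- end_nippers: Small end-cutting nippers (pincers) lying flat, 109 mm long: T-shaped head 36 wide from x = +21 to +35; handles to x = -74. Origin: underside, below the joint rivet; +x to the jaws, +z up. Grip at the origin: joint block 26 long (x), 19 wide (y), 11 high, flat sides. Two yellow grips, 44 over both, 11 high. 100 g.
- adjustable_wrench: Small adjustable wrench lying flat, 118 mm long: one straight yellow handle 18 wide, 10 high, flat sides, from x = -75 to +11; open steel jaw 29 wide from x = +17 to +43. Origin: underside, on the centre line near the handle's head end; grip there. +x to the jaw, +z up. 80 g.
- screwdriver: Screwdriver lying on its handle, 115 mm long: yellow eight-sided handle 22 across the flats (two flats upright) from x = -36 to +38 with red ends; steel blade 6 in diameter to x = +79, held clear. Origin: on the axis, mid-handle, 11 above what it lies on; grip there. +x to the blade tip. 50 g.
- tray_three: Grey plastic tray, black inside, with three bays side by side, 252 mm wide (y), 148 long (x), fixed. Bays 80 wide, 142 long inside, centred at x = 0, y = -83, 0, +83 mm. Floor 3 thick, walls and ribs 3 thick, 16 high. Hang tab (flat flange with a slot, 90 wide, 24 long, at rim height) at the +x end, the end away from the robot. Origin: underside, centre of the bays without tab.
- tray_two: Grey plastic tray, black inside, with two bays side by side, 169 mm wide (y), 148 long (x), fixed. Bays 80 wide, 142 long inside, centred at x = 0, y = -41.5, +41.5 mm. Floor 3 thick, walls and ribs 3 thick, 16 high. Hang tab (flat flange with a slot, 90 wide, 24 long, at rim height) at the +x end, the end away from the robot. Origin: underside, centre of the bays without tab.
- rivet_pot: Open aluminium pot of brass rivets standing in the row of tools, 50 mm in diameter at the rim, 38 high, loose. Origin: centre of its underside. Not to be shifted.
- oil_bottle: Small white oil bottle with a red spout standing beside a tray, 36 mm in diameter, 105 high, loose. Origin: centre of its underside. Not to be shifted or knocked over.
There are look-alikes about, which are no part of the job. Leave any blue or green look-alike of the adjustable_wrench alone. Leave any turquoise look-alike of the tray_two alone.

How it is judged (in metres and radians):
At the end, for the whole second after the job is handed in: Each tool is at rest in its own bay of its tray: origin within 34 mm of the bay's centre line, axis within 0.35 rad of the bay's and level within 0.12 rad, resting on the tray floor (within 5 mm), origin 0 to 50 mm from mid-bay towards the hang tab (screwdriver: away from it) (x of combination_pliers in the frame of tray_three between 0 and 0.05 m and z of combination_pliers in the frame of tray_three between -0.001 and 0.008 m and angle between each of combination_pliers, adjustable_wrench, screwdriver, longnose_pliers, end_nippers's own x axis and vertical above 1.45 rad and angle between the x axis of each of combination_pliers, adjustable_wrench, screwdriver and the x axis of tray_three, either way round below 0.35 rad and linear speed of each of combination_pliers, adjustable_wrench, screwdriver, longnose_pliers, end_nippers below 0.02 m/s and angular speed of each of combination_pliers, adjustable_wrench, screwdriver, longnose_pliers, end_nippers below 0.3 rad/s and x of adjustable_wrench in the frame of tray_three between 0 and 0.05 m and z of adjustable_wrench in the frame of tray_three between -0.001 and 0.008 m and x of screwdriver in the frame of tray_three between -0.05 and 0 m and z of screwdriver in the frame of tray_three between 0.01 and 0.019 m and ((y of combination_pliers in the frame of tray_three between -0.117 and -0.049 m and y of adjustable_wrench in the frame of tray_three between -0.034 and 0.034 m and y of screwdriver in the frame of tray_three between 0.049 and 0.117 m) or (y of combination_pliers in the frame of tray_three between -0.117 and -0.049 m and y of adjustable_wrench in the frame of tray_three between 0.049 and 0.117 m and y of screwdriver in the frame of tray_three between -0.034 and 0.034 m) or (y of combination_pliers in the frame of tray_three between -0.034 and 0.034 m and y of adjustable_wrench in the frame of tray_three between -0.117 and -0.049 m and y of screwdriver in the frame of tray_three between 0.049 and 0.117 m) or (y of combination_pliers in the frame of tray_three between -0.034 and 0.034 m and y of adjustable_wrench in the frame of tray_three between 0.049 and 0.117 m and y of screwdriver in the frame of tray_three between -0.117 and -0.049 m) or (y of combination_pliers in the frame of tray_three between 0.049 and 0.117 m and y of adjustable_wrench in the frame of tray_three between -0.117 and -0.049 m and y of screwdriver in the frame of tray_three between -0.034 and 0.034 m) or (y of combination_pliers in the frame of tray_three between 0.049 and 0.117 m and y of adjustable_wrench in the frame of tray_three between -0.034 and 0.034 m and y of screwdriver in the frame of tray_three between -0.117 and -0.049 m)) and x of longnose_pliers in the frame of tray_two between 0 and 0.05 m and z of longnose_pliers in the frame of tray_two between -0.001 and 0.008 m and angle between the x axis of each of longnose_pliers, end_nippers and the x axis of tray_two, either way round below 0.35 rad and x of end_nippers in the frame of tray_two between 0 and 0.05 m and z of end_nippers in the frame of tray_two between -0.001 and 0.008 m and ((y of longnose_pliers in the frame of tray_two between -0.0755 and -0.0075 m and y of end_nippers in the frame of tray_two between 0.0075 and 0.0755 m) or (y of longnose_pliers in the frame of tray_two between 0.0075 and 0.0755 m and y of end_nippers in the frame of tray_two between -0.0755 and -0.0075 m))); the robot touches nothing.
It fails at once if a tool is dropped or thrown: it moves faster than 0.8 m/s without being held (a free fall of more than about 30 mm) ((linear speed of combination_pliers above 0.8 m/s and contact force between the fingers and combination_pliers below 0.3 N) or (linear speed of adjustable_wrench above 0.8 m/s and contact force between the fingers and adjustable_wrench below 0.3 N) or (linear speed of screwdriver above 0.8 m/s and contact force between the fingers and screwdriver below 0.3 N) or (linear speed of longnose_pliers above 0.8 m/s and contact force between the fingers and longnose_pliers below 0.3 N) or (linear speed of end_nippers above 0.8 m/s and contact force between the fingers and end_nippers below 0.3 N)).
It fails at once if the pot of rivets or the oil bottle is shifted by more than 30 mm or knocked over (distance of any of rivet_pot, oil_bottle from where it was at the start of the episode above 0.03 m or angle between any of rivet_pot, oil_bottle's own z axis and vertical above 0.5 rad).
It also fails if it takes over 125 s, if anything falls off the work surface, if the arm or the gripper's body presses on something with over 40 N, if the wrist force passes 120 N, or if a joint passes its speed limit or range.

### The arm

A 6-joint arm with a two-finger parallel gripper is mounted at the origin on the work surface. World frame = base frame: x ahead of the robot, y to its left, z up, the work surface at z = 0. Lengths are in mm, angles in rad, forces in N, time in s.
With the tool pointing down it reaches from about 275 to 825 mm from the base axis. Payload 4.9 kg.
Tool frame: the origin (TCP) lies at the very end of the fingers, on their centre line; the grasp point (between the pads) lies 19 mm behind it; z points along the fingers, y is the line along which they close (so a half turn about z gives the same grasp; the last joint's range is limited). The gripper opens to 85 mm and grips with 20 to 120 N. Pads are 22 mm wide; open, the fingers measure 114 mm over their backs; the gripper's body (76 mm by 85 mm) begins 54 mm behind the grasp point. The pads swing forward as they close: fully open they stand 13 mm farther back than shut.
Start: joints at [1.075, 0.326, -0.193, 1.052, 0, 1.437], TCP at [194.673, 514.413, 231.281] pointing down, gripper open.
Joint ranges: [-2.65, 2.65], [-0.97, 1.79], [-1.3, 1.35], [-1.93, 2.1], [-1.47, 1.37], [-3.14, 3.14]. Speed limits (rad/s): [2.57, 2.57, 3.14, 3.14, 3.14, 3.14].

### API

Orientations are given as [roll, pitch, yaw] about the fixed x, y, z axes, in that order (R = Rz(yaw) Ry(pitch) Rx(roll)).
In Python, from bench import bot, solve_ik, imaging gives the robot as it stands. Calls block until the motion is done:
- bot.move_ptp(position, orientation): joint-space move of the TCP to a pose.
- bot.movel(position, rot=None, max_speed=150, threshold=None): straight line of the TCP; rot=None keeps the orientation; max_speed is the mean speed in mm/s. With threshold (N) it stops when the force on the tool has changed by that much, and returns True; else False.
- bot.move_j(angles): joint-space move.
- bot.grip(opening, effort=None): opening from 0.0 (shut) to 1.0 (fully open); effort is the grip in N (None keeps the last); returns when the fingers have stopped.
- bot.dwell(seconds).
- solve_ik(position, orientation): joint angles nearest the present ones, or None.
- bot.get_state(): the state.
- imaging.capture(name): name is "scene" or "top"; returns the picture (384x512x3 uint8, blue, green, red); there is no depth.
- imaging.camera_model(name): a dict with "K" (3x3 intrinsics, pixels), "position" and "rotation" of the camera in the world. Camera axes: x right, y up, looking along -z (the intrinsics and any distortion apply to the point x, -y, -z); pixel columns grow to the right and rows downward; lengths in mm; the calibration is good to about 2 mm. A picture is of the moment at which its call begins. camera_model takes no time and is no camera call.
A pose or a line that the arm cannot do raises bot.IKError and nothing moves.
- bot.sign_off(): hands the job in; it is judged then, once.
The state is a dict: "t": time; "qpos": joint angles; "joint_velocities": joint speeds; "effort": joint torques, N m; "tcp_pos": TCP position; "orientation": TCP orientation; "contact_force": force on the tool from outside, world axes, zero at the start; "wrist_torque": the same for the moment, N m; "opening": opening from 0.0 (shut) to 1.0 (fully open); "gripper_force": force on a finger pad.
Only numpy, scipy, OpenCV 4.12 (cv2) and the standard library are available. Lean on these libraries where they do the work, as an engineer would, in place of code of your own. Each camera call takes 0.05 s, during which the arm holds its last target. There are 200 camera calls.

## Working session

There is one attempt and no reset: what is moved stays moved. The work goes in short steps, each a Python script; the robot and the scene stay as the last script left them, time stands still between calls to the robot, and variables do not carry over. Pictures are saved under pics/ and viewed, at most 14 in all, crops included, and the job is handed in when it is done.

```bash
ls; mkdir -p pics
python3 - <<'E'
from bench import bot, imaging
import cv2, numpy as np
np.set_printoptions(precision=2,suppress=True)
for n in("scene","top"):
    cv2.imwrite(f"pics/{n}0.png",imaging.capture(n)); m=imaging.camera_model(n); print(n,m)
s=bot.get_state(); print(s["tcp_pos"],s["orientation"],s["t"])
E
```

```text
pics
scene {'K': array([[391.17,   0.  , 261.68],
       [  0.  , 391.17, 190.95],
       [  0.  ,   0.  ,   1.  ]]), 'position': array([1126.62, -411.67, 1117.49]), 'rotation': array([ 0.65, -0.  ,  1.  ])}
top {'K': array([[434.17,   0.  , 253.76],
       [  0.  , 434.17, 192.93],
       [  0.  ,   0.  ,   1.  ]]), 'position': array([ 226.31,   51.79, 1156.68]), 'rotation': array([ 0.21, -0.  , -1.63])}
[194.44 513.93 230.57] [-3.14 -0.    2.78] 0.1
```

View pics/scene0.png

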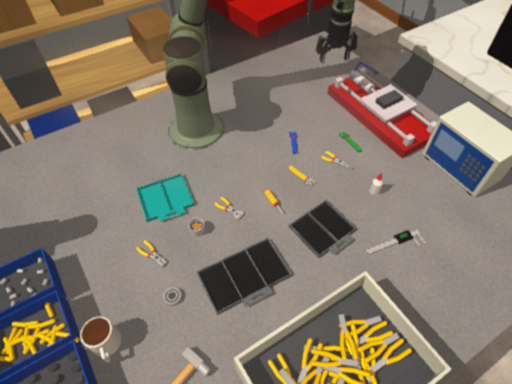

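View pics/top0.png

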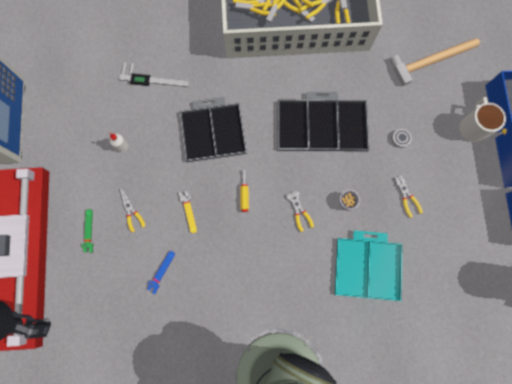

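The top view has image up = +x and image left = +y. The row of tools, with top-view pixels:
- Long-nose pliers: (131,210).
- Yellow wrench: (188,212). The blue (160,271) and green (88,230) ones are look-alikes.
- Screwdriver: (244,191).
- Pliers: (299,211) and (407,196), which are either combination pliers or nippers.

The grey two-bay tray is at (213,130), and the turquoise one at (368,268) is a look-alike. I'll enlarge to confirm.

Run:
```python
import cv2, numpy as np
t=cv2.imread("pics/top0.png");s=cv2.imread("pics/scene0.png")
def c(im,x,y,h=33): return cv2.resize(im[y-h:y+h,x-h:x+h],(264,264),interpolation=cv2.INTER_CUBIC)
cv2.imwrite("pics/crop.png",np.vstack([np.hstack([c(t,131,210),c(t,188,212),c(t,244,191)]),np.hstack([c(t,299,211),c(t,407,196),c(s,152,253)])]))
```

```text
(no output)
```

View pics/crop.png

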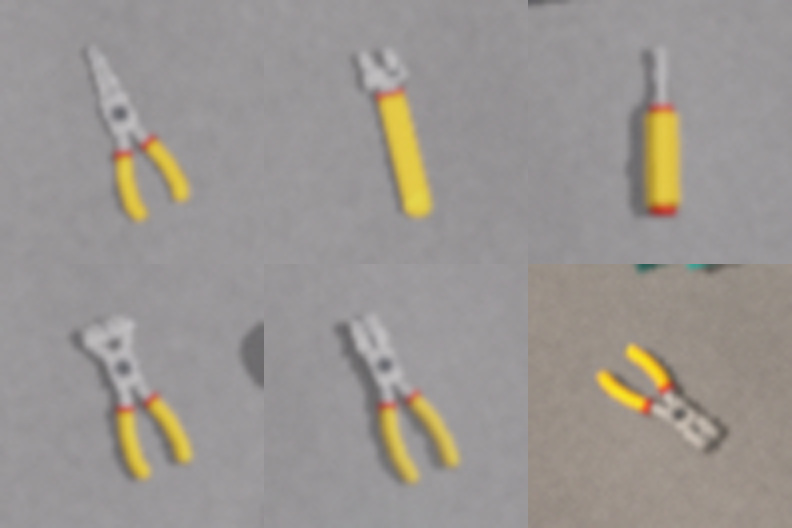

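The crop shows long-nose, wrench and screwdriver along the top. Below them, the T-head nippers are at (299,211) and the blunt-jawed combination pliers at (407,196). Rivets in the top view are at about (128,205) long-nose, (297,204) nippers and (404,188) combination. Next I'll measure from two views.

```bash
cat > vis.py <<'E'
import cv2, numpy as np
from scipy.spatial.transform import Rotation
from bench import imaging
class Cam:
    def __init__(s,n):
        m=imaging.camera_model(n); s.K=m["K"]; s.p=np.array(m["position"]); s.R=Rotation.from_euler("xyz",m["rotation"]).as_matrix()
    def ray(s,uv):
        d=np.linalg.inv(s.K)@[uv[0],uv[1],1]; d=s.R@(d*[1,-1,-1]); return d/np.linalg.norm(d)
    def plane(s,uv,z):
        d=s.ray(uv); return s.p+d*(z-s.p[2])/d[2]
    def proj(s,P):
        q=s.R.T@(np.asarray(P,float)-s.p)*[1,-1,-1]; q=s.K@q; return q[:2]/q[2]
T,S=Cam("top"),Cam("scene")
def tri(a,b):
    d1,d2=T.ray(a),S.ray(b); k=np.linalg.lstsq(np.c_[d1,-d2],S.p-T.p,rcond=None)[0]
    A,B=T.p+k[0]*d1,S.p+k[1]*d2; return (A+B)/2,np.linalg.norm(A-B)
def near(mask,uv,r):
    m=np.zeros_like(mask); cv2.circle(m,tuple(int(round(v)) for v in uv),r,255,-1); return cv2.bitwise_and(mask,m)
def cen(w):
    m=cv2.moments(w.astype(np.float32)); return np.array([m["m10"],m["m01"]])/m["m00"]
def yellow(im): return cv2.inRange(cv2.cvtColor(im,cv2.COLOR_BGR2HSV),(18,120,90),(35,255,255))
def yr(im): # yellow or red
    h=cv2.cvtColor(im,cv2.COLOR_BGR2HSV); return cv2.inRange(h,(0,110,80),(35,255,255))|cv2.inRange(h,(172,110,80),(180,255,255))
def steel(im):
    h=cv2.cvtColor(im,cv2.COLOR_BGR2HSV)
    bg=cv2.medianBlur(h[...,2],61); return ((h[...,2].astype(int)-bg>18)&(h[...,1]<70)).astype(np.uint8)*255
def rivet(im,uv,r):
    b=cv2.morphologyEx(cv2.cvtColor(im,cv2.COLOR_BGR2GRAY),cv2.MORPH_BLACKHAT,np.ones((7,7),np.uint8)); b=near(b,uv,r)
    pk=np.unravel_index(b.argmax(),b.shape)[::-1]; b=near(b,pk,2); return cen(b)
def tray(im,uv):
    m=cv2.morphologyEx(cv2.inRange(im,(0,0,0),(62,62,62)),cv2.MORPH_CLOSE,np.ones((7,7),np.uint8))
    _,l=cv2.connectedComponents(m); c=max(cv2.findContours((l==l[int(uv[1]),int(uv[0])]).astype(np.uint8),0,2)[0],key=cv2.contourArea)
    h=cv2.convexHull(c); e=.02
    q=cv2.approxPolyDP(h,e*cv2.arcLength(h,True),True).reshape(-1,2).astype(float); return q,cv2.contourArea(c)
E
cat > meas.py <<'E'
from vis import *
np.set_printoptions(precision=1,suppress=True)
t=cv2.imread("pics/top0.png");s=cv2.imread("pics/scene0.png")
print("base",T.proj([0,0,0]),S.proj([0,0,0]))
for n,g,rv in [("long",(131,210),(128,205)),("nip",(299,211),(297,204)),("comb",(407,196),(404,188)),("wrench",(188,212),None),("driver",(244,191),None)]:
    f=yr if n=="driver" else yellow
    a=cen(near(f(t),g,28)); gs=S.proj(T.plane(a,8)); b=cen(near(f(s),gs,17))
    C,e=tri(a,b); print(n,"yellow",a,b,C,"gap %.1f"%e)
    if rv:
        ra=rivet(t,rv,4); rb=rivet(s,S.proj(T.plane(ra,10)),4); P,e=tri(ra,rb); print("   rivet",ra,rb,P,"gap %.1f"%e)
    else:
        sa=cen(near(steel(t),a+[0,-20],16)); P=T.plane(sa,8); print("   steel",sa,P)
    d=P-C; print("   yaw %.3f dist %.1f"%(np.arctan2(d[1],d[0]),np.hypot(*d[:2])), cv2.minAreaRect(cv2.findNonZero(near(f(t),g,28))))
for n,u in [("three",(290,130)),("two",(198,140))]:
    q,_=tray(t,u); qs,_=tray(s,S.proj(T.plane(u,3)))
    print(n,len(q),len(qs))
    for p in q:
        pr=S.proj(T.plane(p,16)); k=qs[np.argmin(np.linalg.norm(qs-pr,axis=1))]; P,e=tri(p,k); print("  ",p,k,P,"gap %.1f"%e,T.plane(p,16))
for u in [(118,148),(349,202)]: print(T.plane(u,0))
E
python3 meas.py
```

```text
base [277.6 376.3] [196.3 128.4]
long yellow [134.8 221.4] [327.8 156.2] [411.9 354.2   3.4] gap 0.9
   rivet [127.8 205. ] [340.  160.9] [457.8 373.3   7.4] gap 4.0
   yaw 0.396 dist 49.8 ((134.70001220703125, 221.4000244140625), (15.652474403381348, 16.099689483642578), 63.43495178222656)
nip yellow [303.3 220.9] [221.8 203. ] [386.3 -96.3   4.4] gap 0.1
   rivet [296.2 203.8] [233. 210.] [433.8 -80.    6.8] gap 2.0
   yaw 0.332 dist 50.2 ((303.4383544921875, 220.83563232421875), (16.15167808532715, 15.215349197387695), 69.44395446777344)
comb yellow [411.2 205.7] [145.1 248. ] [ 409.8 -390.6    6.3] gap 0.7
   rivet [403.9 187.9] [156.1 257.1] [ 459.9 -375.1    8.7] gap 1.9
   yaw 0.301 dist 52.4 ((411.637939453125, 205.84483337402344), (18.383838653564453, 14.66993236541748), 68.19859313964844)
wrench yellow [189.8 217.5] [297.2 172.4] [414.1 207.4   3. ] gap 1.5
   steel [184.4 197. ] [469.6 219.2   8. ]
   yaw 0.209 dist 56.8 ((189.7353057861328, 217.44119262695312), (30.316951751708984, 6.5484619140625), 75.96376037597656)
driver yellow [243.9 197.9] [270.9 197.1] [458.4  59.9   6.9] gap 2.4
   steel [244.8 178.9] [510.   53.5   8. ]
   yaw -0.123 dist 52.1 ((244.0, 198.0), (26.0, 8.0), 90.0)
three 4 4
   [364. 102.] [217. 310.] [ 713.7 -295.4    9.8] gap 0.5 [ 711.  -293.7   16. ]
   [366. 148.] [199. 273.] [ 579.6 -286.1    5.4] gap 2.1 [ 576. -284.   16.]
   [280. 146.] [267. 240.] [597.7 -47.7  10.7] gap 2.1 [595.5 -48.2  16. ]
   [280. 102.] [288. 273.] [728.6 -56.9   8.6] gap 3.1 [724.6 -57.6  16. ]
two 4 4
   [237. 105.] [319. 253.] [726.   65.   10.1] gap 3.1 [722.6  63.6  16. ]
   [244. 149.] [292. 225.] [595.   52.7  11.7] gap 3.7 [592.7  51.1  16. ]
   [188. 158.] [325. 203.] [580.  207.2   3.7] gap 1.0 [575.9 205.2  16. ]
   [183. 113.] [352. 229.] [712.6 217.1   3.8] gap 0.0 [707.5 215.4  16. ]
[621.1 400.6   0. ]
[ 431.1 -225.1    0. ]
```

Checks on the measurements:
- Two-view heights come out about 4 mm low everywhere (rim 8 against 16, tool tops 4–9 against 11). That is a calibration bias consistent with tools on z=0 and a 16 mm rim.
- Tray sides measure 132×239 and 131×155 mm, against 142×246 and 142×163 inside. The blur shrinks the blobs symmetrically.
- Both trays are within reach.

I'll take tools and trays from the top view at the right planes, so the bias cancels between pick and place.

```bash
cat > job.py <<'E'
from vis import T
from bench import bot, solve_ik
import numpy as np
P=np.pi
# name: (top pixel, plane z, offset of grip point from pixel along axis, yaw, grip x in tool frame, target origin (tray, x, y))
TOOLS={"driver":((243.9,197.9),16,-1,-.08,0,("three",-21,83)),
 "nip":((296.2,203.8),11,0,.33,0,("two",19,-41.5)),
 "comb":((403.9,187.9),11,0,.33,0,("three",22,-83)),
 "wrench":((189.8,217.5),10,30,.19,-2,("three",16,0)),
 "long":((127.8,205.),11,0,.34,0,("two",10,41.5))}
TRAYS={"three":(653,-171,-.075),"two":(651,134,.095)}
def plan(n):
    px,z,off,yaw,gx,(tr,tx,ty)=TOOLS[n]
    g=T.plane(px,z)[:2]+off*np.array([np.cos(yaw),np.sin(yaw)])
    cx,cy,a=TRAYS[tr]; c,s=np.cos(a),np.sin(a); x=tx+gx
    return g,yaw,np.array([cx+c*x-s*ty,cy+s*x+c*ty]),a
def rpy(a): return [P,0,a+FLIP]
FLIP=P
def st():
    s=bot.get_state(); return "t %.1f tcp %s F %s open %.3f grip %.1f"%(s["t"],np.round(s["tcp_pos"],1),np.round(s["contact_force"],1),s["opening"],s["gripper_force"])
def pick(n,z=3,up=140):
    g,a,_,_=plan(n); bot.grip(.6,50); bot.move_ptp([*g,up],rpy(a)); bot.movel([*g,40],max_speed=200)
    hit=bot.movel([*g,z],max_speed=60,threshold=10); print(n,"hit",hit,st())
    bot.grip(0,50); print("closed",st()); bot.movel([*g,up],max_speed=150); print("lifted",st())
def place(n,z=6.5,up=140):
    _,_,p,a=plan(n); bot.move_ptp([*p,up],rpy(a)); bot.movel([*p,40],max_speed=150)
    hit=bot.movel([*p,z],max_speed=40,threshold=8); print("place hit",hit,st())
    bot.grip(.45); bot.movel([*p,up],max_speed=200); print("done",st())
E
python3 - <<'E'
import job; from job import *
for f in (0,P):
    job.FLIP=f
    for n in TOOLS:
        g,a,p,b=plan(n); 
        print(f,n,g.round(),p.round(),[None if (q:=solve_ik([*x,z],rpy(w))) is None else q[5].round(2) if hasattr(q[5],'round') else q[5] for x,w,z in((g,a,3),(g,a,140),(p,b,6),(p,b,140))])
E
```

```text
0 driver [455.  59.] [638. -87.] [np.float64(-3.09), np.float64(-3.09), np.float64(2.97), np.float64(2.97)]
0 nip [433. -80.] [674.  94.] [np.float64(2.46), np.float64(2.46), np.float64(3.08), np.float64(3.08)]
0 comb [ 459. -375.] [ 669. -255.] [np.float64(2.0), np.float64(2.0), np.float64(2.75), np.float64(2.75)]
0 wrench [442. 212.] [ 667. -172.] [np.float64(-3.04), np.float64(-3.04), np.float64(2.86), np.float64(2.86)]
0 long [456. 370.] [657. 176.] [np.float64(-2.93), np.float64(-2.93), np.float64(-3.08), np.float64(-3.08)]
3.141592653589793 driver [455.  59.] [638. -87.] [np.float64(0.05), np.float64(0.05), np.float64(-0.17), np.float64(-0.17)]
3.141592653589793 nip [433. -80.] [674.  94.] [np.float64(-0.68), np.float64(-0.68), np.float64(-0.06), np.float64(-0.06)]
3.141592653589793 comb [ 459. -375.] [ 669. -255.] [np.float64(-1.14), np.float64(-1.14), np.float64(-0.39), np.float64(-0.39)]
3.141592653589793 wrench [442. 212.] [ 667. -172.] [np.float64(0.11), np.float64(0.11), np.float64(-0.28), np.float64(-0.28)]
3.141592653589793 long [456. 370.] [657. 176.] [np.float64(0.22), np.float64(0.22), np.float64(0.06), np.float64(0.06)]
```

Run:
```python
from job import *; from bench import imaging; import cv2
pick("driver")
im=imaging.capture("scene"); cv2.imwrite("pics/lift1.png",cv2.resize(im[80:300,180:380],None,fx=3,fy=2.7))
```

```text
driver hit False t 3.9 tcp [455.   59.    2.9] F [-0.   0.2  1.3] open 0.599 grip 0.0
closed t 4.2 tcp [455.4  59.    3.5] F [-1.4  0.3  5.1] open 0.244 grip 48.9
lifted t 5.3 tcp [454.3  59.  139.2] F [ 0.2 -0.2 -0.8] open 0.239 grip 48.6
```

View pics/lift1.png

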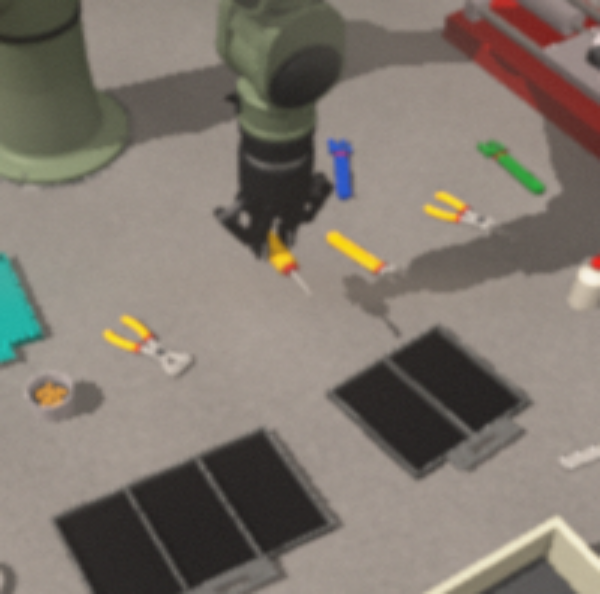

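The screwdriver is held level at (285,258) in the crop, blade towards the trays. The gap of 0.24×85 = 20 mm is close to its 22 mm. I'll place it and carry on with the nippers.

Run:
```python
from job import *; from bench import imaging; import cv2
place("driver"); pick("nip")
im=imaging.capture("scene"); cv2.imwrite("pics/lift2.png",cv2.resize(im[100:320,150:380],None,fx=3,fy=2.7))
```

```text
place hit True t 7.9 tcp [637.5 -86.5   6.5] F [0.7 0.4 4.9] open 0.241 grip 49.1
done t 9.1 tcp [637.5 -86.5 138.9] F [ 0.5 -0.3 -0.4] open 0.447 grip 0.0
nip hit False t 11.6 tcp [432.6 -80.3   3. ] F [ 0.3 -1.1  0.3] open 0.600 grip 0.0
closed t 12.0 tcp [433.  -80.4   3.5] F [-1.8  1.3  5.8] open 0.209 grip 49.3
lifted t 13.1 tcp [431.9 -80.1 139.2] F [-0.3 -0.6 -2.5] open 0.206 grip 48.9
```

View pics/lift2.png

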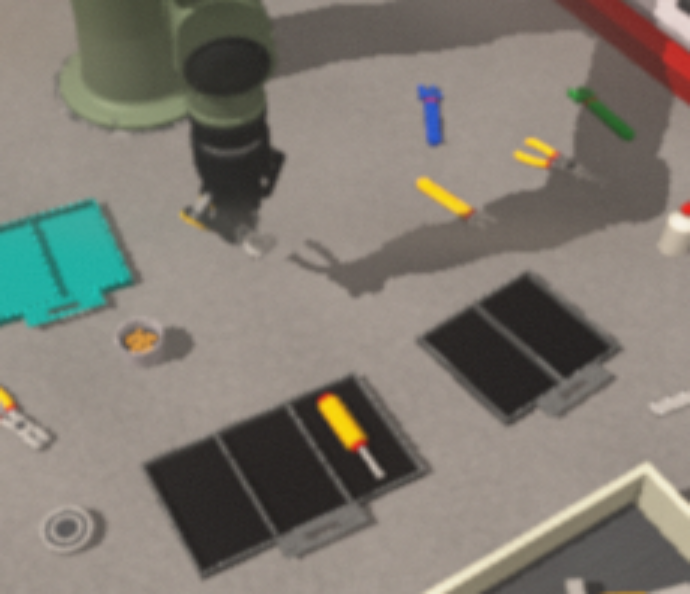

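The screwdriver lies lengthwise in its bay at crop (350,435), and the nippers are held level. I'll do the rest with a check that each grip closes on about 16–18 mm.

Run:
```python
from job import *; from bench import imaging; import cv2
place("nip")
for n in("comb","wrench","long"):
    pick(n); s=bot.get_state()
    if not (.14<s["opening"]<.28 and s["gripper_force"]>30): print("BAD",n); break
    place(n)
else:
    bot.move_ptp([300,0,300],rpy(0))
for c in("top","scene"): cv2.imwrite(f"pics/end_{c}.png",imaging.capture(c))
t=cv2.imread("pics/end_top.png");s=cv2.imread("pics/end_scene.png")
cv2.imwrite("pics/end.png",np.hstack([cv2.resize(t[85:235,90:430],(400,176*3)),cv2.resize(s[150:350,140:400],(400,176*3))]))
print(st())
```

```text
place hit True t 15.8 tcp [673.1  94.5   6.6] F [-0.6 -0.3  4.7] open 0.204 grip 49.5
done t 17.0 tcp [673.   94.4 138.8] F [-0.4 -0.2 -0.6] open 0.448 grip 0.0
comb hit False t 20.6 tcp [ 459.1 -375.3    2.9] F [-0.2 -0.3  0.7] open 0.602 grip 0.0
closed t 21.0 tcp [ 459.4 -375.6    3.6] F [-0.8  0.1  3.2] open 0.201 grip 49.3
lifted t 22.0 tcp [ 458.5 -374.6  138.9] F [ 0.4  0.4 -1.1] open 0.200 grip 48.8
place hit True t 24.6 tcp [ 668.  -255.     6.7] F [-1.1  0.4  4.9] open 0.203 grip 49.4
done t 25.8 tcp [ 667.9 -255.   138.7] F [-0.6  0.6  0.2] open 0.453 grip 0.0
wrench hit False t 29.3 tcp [441.9 211.6   2.9] F [ 0.5 -0.3 -0.1] open 0.601 grip 0.0
closed t 29.7 tcp [442.3 211.7   3.6] F [-0.6 -0.6  6.3] open 0.191 grip 49.3
lifted t 30.8 tcp [441.2 211.3 139.1] F [-1.   0.3 -0.4] open 0.193 grip 48.8
place hit True t 34.0 tcp [ 666.2 -171.8    6.6] F [-0.7 -0.1  4.8] open 0.192 grip 49.4
done t 35.2 tcp [ 666.2 -171.8  138.8] F [-0.4 -0.   0.2] open 0.451 grip 0.0
long hit False t 39.0 tcp [456.  370.4   2.9] F [0.8 0.7 0.9] open 0.598 grip 0.0
closed t 39.4 tcp [456.4 370.7   3.6] F [-0.2  0.6  3.9] open 0.201 grip 49.3
lifted t 40.5 tcp [455.3 369.9 138.9] F [ 0.4  0.7 -1.1] open 0.203 grip 48.8
place hit True t 43.2 tcp [656.3 176.1   6.7] F [-1.7  0.3  4.9] open 0.206 grip 49.4
done t 44.3 tcp [656.2 176.1 138.8] F [-0.7  0.1 -0.3] open 0.450 grip 0.0
t 46.0 tcp [300.7  -0.  299.9] F [ 0.  -0.4  0.2] open 0.450 grip 0.0
```

View pics/end_top.png

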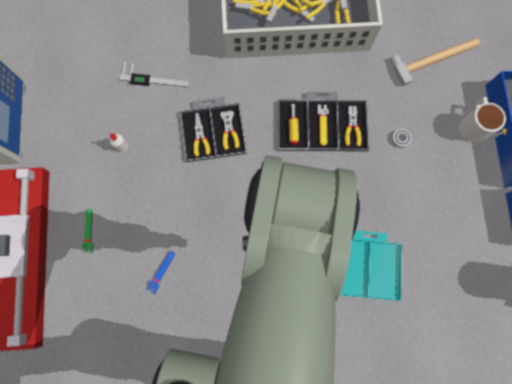

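View pics/end_scene.png

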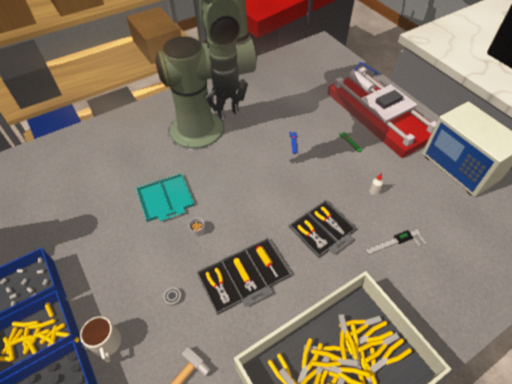

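All five tools are in their bays with jaws or blade towards the tab. The pot at (197,226) and the bottle at (376,184) in the scene view have not moved. One enlarged crop will check that no end rides on a wall.

Run:
```python
import cv2
t=cv2.imread("pics/end_top.png"); cv2.imwrite("pics/fin.png",cv2.resize(t[85:170,175:375],(800,340),interpolation=cv2.INTER_CUBIC))
from vis import *; np.set_printoptions(precision=1,suppress=True)
for n,u,r,o in [("long",(198,128),"two",10),("nip",(229,122),"two",19),("comb",(353,118),"three",22)]:
    p=T.plane(rivet(t,u,5),14)[:2]; cx,cy,a={"three":(653,-171,-.075),"two":(651,134,.095)}[r]
    d=p-[cx,cy]; print(n,"tray frame",np.cos(a)*d[0]+np.sin(a)*d[1],-np.sin(a)*d[0]+np.cos(a)*d[1],"target x",o)
```

```text
long tray frame 9.264698665674851 40.404053959340345 target x 10
nip tray frame 18.86971189432648 -44.30332872644836 target x 19
comb tray frame 22.206899693618652 -85.69476226522126 target x 22
```

View pics/fin.png

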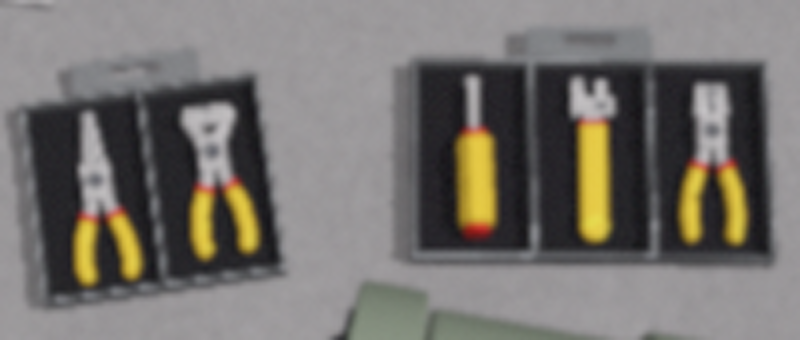

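The crop shows all five tools lying wholly inside their bays, clear of the end walls. The three pliers' rivets are within 3 mm of target.

```bash
python3 -c "
from bench import bot; print(bot.sign_off())"
```

```text
the job is handed in; nothing more can be done
None
```

Both tool sets are made up and handed in at about 46 s: all five tools lie flat in their own bays with jaws or blade towards the tab, and the pot and bottle were not moved; sign-off returned no verdict.

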